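# Un-nest two sample cups and put each in its size row

### The job

On the packing bench a narrow sample cup has been left standing inside a wide one. Lift the narrow cup out, leaving the wide one standing where it is meanwhile, and stand the narrow cup in the tray that holds the row of narrow cups and the wide cup in the tray that holds the row of wide cups. Set both down upright on the tray floor without dropping them, and do not shift or tip the cups already in the rows.

Things in the scene. Friction and masses are not known exactly. Their poses are not given: they have to be found in the camera images.
- narrow_cup: The narrow metal cup to be sorted: a straight round open cup, 42 mm outside diameter, 78 mm tall, wall 3 mm, about 70 g. At the start it stands upright inside the wide cup on its floor, so its top 32 mm stick out above the wide cup's rim, with about 7 mm of free gap all round. Origin: centre of its underside; z is its axis, pointing up to the open mouth.
- wide_cup: The wide metal cup to be sorted: a straight round open cup, 62 mm outside diameter, 52 mm tall, wall 3 mm, floor 6 mm thick, about 90 g. At the start it stands on the bench between the two trays with the narrow cup inside. Origin: centre of its underside; z is its axis, pointing up to the open mouth.
- narrow_tray: Grey plastic tray fixed to the bench for the row of narrow cups: 240 mm long (its x axis, roughly pointing away from the robot), one lane 64 mm wide inside (y axis), floor 6 mm thick, low rim whose top is 14 mm above the bench. One narrow cup already stands in its far half (50 to 65 mm to +x of the tray's centre); the near half (about 50 mm to -x of the centre) is free. Origin: centre of its underside, at bench height. It may be on the left or the right.
- wide_tray: Grey plastic tray fixed to the bench for the row of wide cups: the same as the other but with a lane 84 mm wide inside. One wide cup already stands in its far half (50 to 65 mm to +x of the tray's centre); the near half (about 50 mm to -x of the centre) is free. Origin: centre of its underside, at bench height. It may be on the left or the right.
- narrow_row_cup: Bystander: the narrow cup (42 mm diameter, 78 mm tall) that already stands in the narrow tray. Origin: centre of its underside; z up along its axis. Leave it alone.
- wide_row_cup: Bystander: the wide cup (62 mm diameter, 52 mm tall) that already stands in the wide tray. Origin: centre of its underside; z up along its axis. Leave it alone. Beyond the trays also stand a white bottle with a black cap (110 mm tall) and a black screw cap, both out of the way.
Mind the look-alikes: they are no part of the job. What is shaped like the wide_cup but green, red or yellow is not meant.

How it is judged:
By the outcome, as a careful person would: the job done as asked, in the order asked, and still so for the second after the job is handed in, with the robot touching nothing.
It also fails if it takes over 61 s, if anything falls off the work surface, if the arm or the gripper's body presses on something with over 40 N, if the wrist force passes 120 N, or if a joint passes its speed limit or range.

### The arm

A 7-joint arm with a two-finger parallel gripper is mounted at the origin on the work surface. World frame = base frame: x ahead of the robot, y to its left, z up, the work surface at z = 0. Lengths are in m, angles in rad, forces in N, time in s.
With the tool pointing down it reaches from about 0.425 to 0.875 m from the base axis. Payload 4.7 kg.
Tool frame: the origin (TCP) lies on the centre line of the jaws, within the pads' length; the fingertips stand 19 mm ahead of it and the grasp point (between the pads) is the TCP; z points along the fingers, y is the direction in which the jaws open and shut (so a half turn about z gives the same grasp; the last joint's range is limited). The gripper opens to 87 mm and grips with 3 to 60 N. Pads are 19 mm wide; open, the fingers measure 117 mm over their backs; the gripper's body (75 mm by 190 mm) begins 51 mm behind the grasp point.
Start: joints at [-1.126, 0.321, -0.07, 1.45, 0.023, 1.371, -0.057], TCP at [0.271, 0.591, 0.242] pointing down, gripper open.
Joint ranges: [-2.86, 2.86], [-0.3, 2.09], [-1.38, 1.24], [0.06, 2.45], [-1.56, 4.7], [0.09, 2.05], [-2.69, 2.69]. Speed limits (rad/s): [2.57, 2.57, 3.14, 3.14, 3.14, 3.14, 3.14].

### API

Orientations are given as a unit quaternion [x, y, z, w].
In Python, from workcell import state, capture, job_done, recognise, cut_out gives the robot as it stands.
- The arm moves only by the tool arm_command, never from a script. Its argument "series" is a list of rows, each a list of 3 entries, a list of its own where there are three numbers: the shift along the tool's x, y, z in m, then the turn, a rotation vector about the tool's x, y, z in rad, then the finger opening in m, from 0 to 0.087. A call has 1 to 12 rows; each row is the pose to reach, as a shift and turn from the pose measured when the call began, along the tool's axes at that moment; what a row does not reach only later rows make up. A row lasts 1/8 s, in which the tool goes at most 62.5 mm and 10.7 degrees, less where a joint would pass 70% of its speed; a pose out of reach is approached as far as the arm can. A call with a gripper value outside its range is refused whole. The fingers move at their own pace and stop on an object; "force" is the grip in N (left out, the last holds). Time passes only in rows, so rows that repeat a pose let the fingers close. It gives the time, the measured TCP pose, the force and the opening at its end, in the units of the state.
- state(): the state, without advancing time (a new reading comes with each control period).
- capture(name): name is "scene" or "top"; returns a dict with "img" (420x560x3 uint8, red, green, blue), "intrinsics" (3x3 intrinsics, pixels), "k1" (the pictures are not rectified: a ray, as slopes to the right and down, at radius r is drawn at 1 + k1 r^2 times it, then the intrinsics apply), "rvec" (rotation vector, rad) and "tvec" (3), from world to camera coordinates, as OpenCV has them. Camera axes: x right, y down, z forward; pixel columns grow to the right and rows downward; lengths in m; the calibration is good to about 2 mm. A picture is of the moment at which its call begins. There is no depth.
- job_done(): hands the job in, once; it reports no verdict.
Trained networks look in the newest picture that a camera, given by its name, has taken for a name from the list of things; names that differ only in an ending like _2 or _b are one class to them, and where a whole thing is asked for, a point or a joint stands for the part that bears it (a point fixed in the world has none). Each returns a list of dicts, best first, with "p" (0 to 1); they miss things now and then, are a little off and sometimes report something else, mostly with a low value. They report only what shows in the picture. A call takes as long as a camera call. They do not tell look-alikes from the thing itself.
- recognise(camera, target): "at" ([x, y, z] in m, in world coordinates, good to about 4 mm: the middle of the surface that is visible of it).
- cut_out(camera, target): "pixels" (420x560 bool, what is visible of it).
The state is a dict: "clock": time; "joints": joint angles; "qvel": joint speeds; "joint_efforts": joint torques, N m; "position": TCP position; "orientation": TCP orientation; "contact_force": force on the tool from outside, world axes, zero at the start; "wrist_torque": the same for the moment, N m; "gripper_width": finger opening in m.
Only numpy, scipy, OpenCV 4.12 (cv2) and the standard library are available. Lean on these libraries where they do the work, as an engineer would, in place of code of your own. Each camera call takes 0.05 s, during which the arm holds its last target. There are 200 camera calls.

## Working session

There is one attempt and no reset: what is moved stays moved. The work goes in short steps, Python scripts to look and compute and a tool call to move; the robot and the scene stay as the last step left them, time stands still between calls to the robot, and variables do not carry over. Pictures are saved under pics/ and viewed, about 8 in all and at most 12, crops included, and the job is handed in when it is done.

Besides the shell and the picture viewer there is one more tool, called as name(argument=value, ...), one argument or row to a line, values as JSON. arm_command: Moves the arm, as the interface text tells. Its arguments: {"type":"object","properties":{"series":{"type":"array","items":{"type":"array"}},"force":{"type":"number"}},"required":["series"]}

```bash
mkdir -p pics
cat > h.py <<'E'
import numpy as np, cv2
from workcell import *
def shot(n,f):
    c=capture(n); cv2.imwrite('pics/'+f,c['img'][:,:,::-1]); return c
def proj(c,P):
    P=np.atleast_2d(np.array(P,float)); d=np.array([c['k1'],0,0,0],float)
    return cv2.projectPoints(P,np.array(c['rvec'],float),np.array(c['tvec'],float),np.array(c['intrinsics'],float),d)[0].reshape(-1,2)
def plane(c,uv,z):
    u=cv2.undistortPoints(np.array(uv,float).reshape(-1,1,2),np.array(c['intrinsics'],float),np.array([c['k1'],0,0,0],float)).reshape(-1,2)
    R=cv2.Rodrigues(np.array(c['rvec'],float))[0];o=-R.T@np.array(c['tvec'],float).ravel()
    r=np.c_[u,np.ones(len(u))]@R
    return o+r*((z-o[2])/r[:,2])[:,None]
E
python3 - <<'E'
from h import *
for n in("scene","top"):
    c=shot(n,n+'0.png')
    for t in("narrow_cup","wide_cup","narrow_tray","wide_tray","narrow_row_cup","wide_row_cup"):
        for r in recognise(n,t)[:6]:
            print(n,t,round(r['p'],2),np.round(r['at'],3),proj(c,r['at']).round())
print(state())
E
```

```text
scene narrow_cup 0.67 [0.499 0.029 0.068] [[287. 193.]]
scene wide_cup 0.74 [ 0.557 -0.058  0.032] [[243. 225.]]
scene wide_cup 0.73 [0.379 0.047 0.034] [[296. 167.]]
scene wide_cup 0.66 [0.577 0.076 0.031] [[310. 235.]]
scene wide_cup 0.66 [0.503 0.143 0.032] [[342. 209.]]
scene wide_cup 0.56 [0.511 0.024 0.026] [[284. 211.]]
scene wide_cup 0.29 [0.503 0.275 0.005] [[402. 220.]]
scene narrow_tray 0.77 [0.503 0.274 0.004] [[402. 220.]]
scene wide_tray 0.76 [ 0.518 -0.263  0.004] [[148. 217.]]
scene narrow_row_cup 0.65 [0.571 0.282 0.058] [[416. 227.]]
scene wide_row_cup 0.8 [ 0.582 -0.28   0.034] [[130. 230.]]
top narrow_cup 0.72 [0.484 0.028 0.012] [[264. 233.]]
top wide_cup 0.82 [0.394 0.04  0.004] [[259. 277.]]
top wide_cup 0.73 [0.486 0.027 0.015] [[265. 232.]]
top wide_cup 0.64 [ 0.554 -0.06   0.009] [[306. 199.]]
top wide_cup 0.57 [0.579 0.078 0.004] [[239. 189.]]
top wide_cup 0.57 [0.484 0.146 0.003] [[208. 234.]]
top wide_cup 0.36 [0.484 0.272 0.007] [[149. 236.]]
top narrow_tray 0.82 [0.484 0.276 0.006] [[147. 236.]]
top wide_tray 0.71 [ 0.51  -0.269  0.006] [[404. 217.]]
top narrow_row_cup 0.6 [0.558 0.295 0.051] [[132. 199.]]
top wide_row_cup 0.56 [ 0.585 -0.284  0.023] [[411. 181.]]
{'clock': 0.7, 'joints': array([-1.12589363,  0.3209813 , -0.07007953,  1.45046247,  0.02261216,
        1.37082181, -0.05690579]), 'qvel': array([ 0.00075438,  0.00044432, -0.00165876, -0.00087542,  0.0002286 ,
        0.00023118, -0.00045167]), 'joint_efforts': array([ 4.19806167e-05, -4.90948141e+01, -4.02536821e-01, -3.12700653e+01,
       -6.35101623e-02,  3.36249964e-02,  1.04758800e-05]), 'position': array([0.27148924, 0.59061857, 0.24161739]), 'orientation': array([2.13741774e-01, 9.76890193e-01, 4.96866152e-05, 4.25351661e-05]), 'contact_force': array([0.14856507, 0.60521433, 0.53149922]), 'wrist_torque': array([-0.02910494,  0.0097325 ,  0.03750756]), 'gripper_width': 0.08712375873532513}
```

```bash
python3 -c "
import cv2,numpy as np
cv2.imwrite('pics/both.png',cv2.resize(np.hstack([cv2.imread('pics/scene0.png'),cv2.imread('pics/top0.png')]),(800,300),interpolation=cv2.INTER_AREA))"
```

```text
(no output)
```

View pics/top0.png

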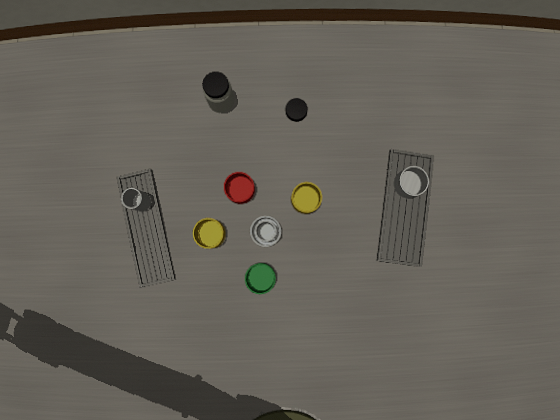

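View pics/scene0.png

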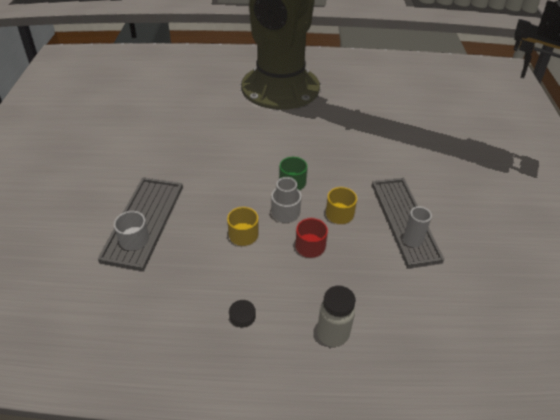

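The nested metal pair is at about (265,232) in top and (287,200) in scene. The look-alikes in top are green (260,277), red (239,188) and yellow (209,233) and (306,198), and none of them is meant. The narrow tray is on the left at (147,230) and the wide tray on the right at (405,210). Next I'll fit the poses and check an enlarged crop.

```bash
cat >> h.py <<'E'
from scipy.optimize import minimize
A=np.linspace(0,2*np.pi,48)
def cyl(c,x,y,r,z0,z1):
    P=[[x+r*np.cos(a),y+r*np.sin(a),z] for a in A for z in(z0,z1)]
    return cv2.convexHull(proj(c,P).astype(np.float32))
def fit(obs,x0,r,z0,z1):
    "obs: list of (calib,mask); maximise silhouette overlap (soft)"
    hs=[(c,cv2.GaussianBlur(m.astype(np.float32),(0,0),1.)) for c,m in obs]
    def cost(p):
        s=0
        for c,m in hs:
            b=np.zeros((420,560),np.uint8); cv2.fillConvexPoly(b,(cyl(c,*p,r,z0,z1)*16).round().astype(np.int32),255,cv2.LINE_AA,4)
            s+=np.abs(cv2.GaussianBlur(b.astype(np.float32)/255,(0,0),1.)-m).sum()
        return s
    q=minimize(cost,x0,method='Nelder-Mead',options=dict(initial_simplex=np.array(x0)+[[0,0],[.01,0],[0,.01]],xatol=2e-4))
    return q.x.round(4),round(q.fun)
def mask(n,t,near=None,c=None):
    L=[np.array(d['pixels']) for d in cut_out(n,t)]
    if near is not None:
        L.sort(key=lambda m:np.hypot(*(np.argwhere(m).mean(0)[::-1]-near)))
    return L[0]
def tray(c,m,z=.014):
    k=max(cv2.findContours(m.astype(np.uint8),cv2.RETR_EXTERNAL,cv2.CHAIN_APPROX_NONE)[0],key=len)
    P=plane(c,k.reshape(-1,2),z)[:,:2].astype(np.float32)
    return cv2.minAreaRect(P),P
E
python3 - <<'E'
from h import *
S=capture('scene');T=capture('top')
R=cv2.Rodrigues(np.array(T['rvec']))[0];print('topcam',-R.T@np.array(T['tvec']).ravel())
for t,r,h,xs in(('narrow_row_cup',.021,.084,(.56,.29)),('wide_row_cup',.031,.058,(.58,-.28))):
    o={n:(c,mask(n,t,proj(c,[*xs,.04])[0])) for n,c in(('scene',S),('top',T))}
    for k in(['scene'],['top'],['scene','top']): print(t,k,fit([o[i] for i in k],xs,r,.006,h))
x=(.493,.028)
mt=mask('top','wide_cup',proj(T,[*x,.04])[0]); mn=mask('top','narrow_cup',proj(T,[*x,.04])[0])
print('wide top',fit([(T,mt|mn)],x,.031,0,.052),mt.sum(),mn.sum())
ms=mask('scene','narrow_cup',proj(S,[*x,.07])[0])
print('narrow scene',fit([(S,ms)],x,.021,.055,.084),ms.sum())
for t in('narrow_tray','wide_tray'):
    for n,c in(('scene',S),('top',T)):
        m=mask(n,t); print(t,n,[np.round(v,3) for v in tray(c,m)[0]])
im=cv2.resize(T['img'][140:300,180:340,::-1],None,fx=3,fy=3,interpolation=cv2.INTER_CUBIC)
im2=cv2.resize(S['img'][150:250,230:370,::-1],None,fx=2.2,fy=2.2,interpolation=cv2.INTER_CUBIC)
o=np.zeros((480,480+im2.shape[1],3),np.uint8);o[:,:480]=im;o[:im2.shape[0],480:]=im2
cv2.imwrite('pics/crop1.png',o)
E
```

```text
topcam [0.45383082 0.00864546 0.99662752]
narrow_row_cup ['scene'] (array([0.5551, 0.2887]), 124)
narrow_row_cup ['top'] (array([0.5574, 0.2875]), 59)
narrow_row_cup ['scene', 'top'] (array([0.557 , 0.2875]), 186)
wide_row_cup ['scene'] (array([ 0.5794, -0.2802]), 172)
wide_row_cup ['top'] (array([ 0.5801, -0.279 ]), 76)
wide_row_cup ['scene', 'top'] (array([ 0.5801, -0.2797]), 249)
wide top (array([0.4845, 0.0216]), 1261) 785 343
narrow scene (array([0.4963, 0.0268]), 64) 525
narrow_tray scene [array([0.509, 0.277]), array([0.251, 0.083]), np.float64(11.976)]
narrow_tray top [array([0.502, 0.277]), array([0.241, 0.08 ]), np.float64(11.735)]
wide_tray scene [array([ 0.538, -0.27 ]), array([0.103, 0.25 ]), np.float64(80.798)]
wide_tray top [array([ 0.531, -0.271]), array([0.1  , 0.241]), np.float64(80.312)]
```

View pics/crop1.png

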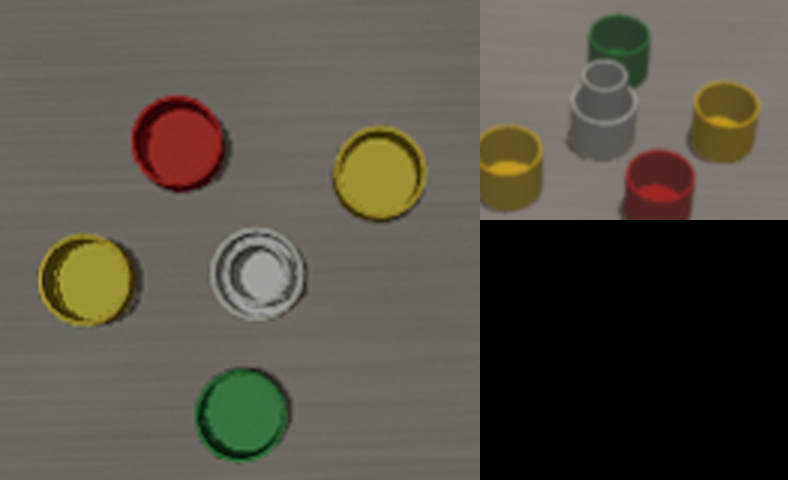

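```bash
cat >> h.py <<'E'
from scipy.spatial.transform import Rotation as Ro
def to(p):
    s=state(); R=Ro.from_quat(s['orientation']); 
    y=R.as_matrix()[:,1]; print('pos',s['position'].round(4),'jaw',np.degrees(np.arctan2(y[1],y[0])).round(1),'w',s['gripper_width'].round(4),'F',s['contact_force'].round(1),'t',s['clock'])
    print('shift',R.inv().apply(np.array(p)-s['position']).round(4))
E
python3 - <<'E'
from h import *
T=capture('top')
print(plane(T,[[266,231.3]],.052))
m=mask('top','wide_cup',(265,232));n=mask('top','narrow_cup',(265,232))
print(np.argwhere(m).mean(0),np.argwhere(n).mean(0),m.sum(),n.sum())
for k in (m,m|n):print(fit([(T,k)],(.49,.026),.031,0,.052), fit([(T,k)],(.49,.026),.031,.05,.052))
print(fit([(T,n)],(.49,.026),.021,.006,.084),fit([(T,n)],(.49,.026),.021,.083,.084))
S=capture('scene');ms=mask('scene','wide_cup',proj(S,[.49,.026,.026])[0]);mn=mask('scene','narrow_cup')
print('scene',fit([(S,ms|mn)],(.49,.026),.031,0,.052),ms.sum(),mn.sum(),np.argwhere(ms).mean(0))
to([.492,.026,.2])
E
```

```text
[[0.48601057 0.02353834 0.052     ]]
[232.390625   265.13541667] [230.9893617  265.51329787] 384 376
(array([0.4864, 0.0257]), 436) (array([0.4864, 0.0249]), 435)
(array([0.4846, 0.0253]), 90) (array([0.4846, 0.0252]), 89)
(array([0.4852, 0.0244]), 47) (array([0.4854, 0.0243]), 40)
scene (array([0.4832, 0.027 ]), 182) 564 550 [209.60992908 286.82269504]Traceback (most recent call last):
  File "<stdin>", line 10, in <module>
  File "h.py", line 41, in to
    y=R.as_matrix()[:,1]; print('pos',s['position'].round(4),'jaw',np.degrees(np.arctan2(y[1],y[0])).round(1),'w',s['gripper_width'].round(4),'F',s['contact_force'].round(1),'t',s['clock'])
                                                                                                                  ^^^^^^^^^^^^^^^^^^^^^^^^
AttributeError: 'float' object has no attribute 'round'
```

arm_command(
  series=[
    [[-0.43,-0.425,0.042],[0,0,0],0.07],
    [[-0.43,-0.425,0.042],[0,0,0],0.07],
    [[-0.43,-0.425,0.042],[0,0,0],0.07],
    [[-0.43,-0.425,0.042],[0,0,0],0.07],
    [[-0.43,-0.425,0.042],[0,0,0],0.07],
    [[-0.43,-0.425,0.042],[0,0,0],0.07],
    [[-0.43,-0.425,0.042],[0,0,0],0.07],
    [[-0.43,-0.425,0.042],[0,0,0],0.07],
    [[-0.43,-0.425,0.042],[0,0,0],0.07],
    [[-0.43,-0.425,0.042],[0,0,0],0.07],
    [[-0.43,-0.425,0.042],[0,0,0],0.07],
    [[-0.43,-0.425,0.042],[0,0,0],0.07],
  ],
)

```text
clock: 3.15
position: [0.4845, 0.0257, 0.1996]
orientation: [0.213, 0.977, 0.0, -0.0]
contact_force: [-1.2, 0.4, -0.0]
gripper_width: 0.0702
```

```bash
sed -i "s/s\['gripper_width'\].round(4)/round(s['gripper_width'],4)/" h.py
python3 - <<'E'
from h import *
to([.485,.025,.12]); print(state()['joints'].round(2))
E
```

```text
pos [0.4845 0.0257 0.1996] jaw 65.3 w 0.0702 F [-1.2  0.4 -0. ] t 3.15
shift [-0.0008 -0.0005  0.0796]
[-0.54 -0.02  0.43  1.92  0.01  1.24  1.03]
```

arm_command(
  series=[
    [[-0.001,-0.0005,0.04],[0,0,0],0.07],
    [[-0.001,-0.0005,0.07],[0,0,0],0.07],
    [[-0.001,-0.0005,0.088],[0,0,0],0.07],
    [[-0.001,-0.0005,0.088],[0,0,0],0.07],
  ],
)

```text
clock: 3.65
position: [0.4838, 0.0265, 0.1104]
orientation: [0.212, 0.977, -0.0, -0.002]
contact_force: [0.3, 0.2, -0.3]
gripper_width: 0.0701
```

Run:
```python
from h import *
to([.485,.025,.075])
S=capture('scene')
im=cv2.resize(S['img'][130:250,210:370,::-1],None,fx=4.5,fy=4.5,interpolation=cv2.INTER_CUBIC)
cv2.imwrite('pics/close1.png',im)
```

```text
pos [0.4838 0.0265 0.1104] jaw 65.5 w 0.0701 F [ 0.3  0.2 -0.3] t 3.65
shift [-0.0019 -0.0009  0.0354]
```

View pics/close1.png

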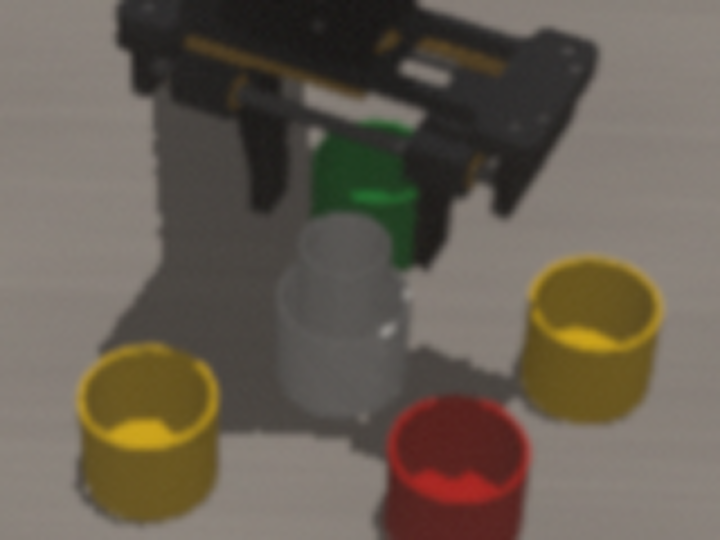

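The fingers straddle the narrow cup's mouth, tips at crop (265,205) and (425,265) with the mouth at (345,240). I'll go down and grip above the wide rim.

arm_command(
  series=[
    [[-0.002,-0.001,0.012],[0,0,0],0.07],
    [[-0.002,-0.001,0.024],[0,0,0],0.07],
    [[-0.002,-0.001,0.033],[0,0,0],0.07],
    [[-0.002,-0.001,0.033],[0,0,0],0.07],
    [[-0.002,-0.001,0.033],[0,0,0],0.055],
    [[-0.002,-0.001,0.033],[0,0,0],0.048],
    [[-0.002,-0.001,0.033],[0,0,0],0.044],
    [[-0.002,-0.001,0.033],[0,0,0],0.04],
    [[-0.002,-0.001,0.033],[0,0,0],0.036],
    [[-0.002,-0.001,0.033],[0,0,0],0.036],
    [[-0.002,-0.001,0.033],[0,0,0],0.036],
  ],
  force=15,
)

```text
clock: 5.08
position: [0.4863, 0.0247, 0.0787]
orientation: [0.212, 0.977, 0.0, -0.0]
contact_force: [-0.2, 1.2, 1.7]
gripper_width: 0.0421
```

arm_command(
  series=[
    [[0,0,-0.01],[0,0,0],0.036],
    [[0,0,-0.025],[0,0,0],0.036],
    [[0,0,-0.045],[0,0,0],0.036],
    [[0,0,-0.065],[0,0,0],0.036],
    [[0,0,-0.09],[0,0,0],0.036],
    [[0,0,-0.115],[0,0,0],0.036],
    [[0,0,-0.14],[0,0,0],0.036],
    [[0,0,-0.14],[0,0,0],0.036],
  ],
)

```text
clock: 6.08
position: [0.4879, 0.0246, 0.2214]
orientation: [0.212, 0.977, 0.002, 0.002]
contact_force: [0.4, 0.4, -0.8]
gripper_width: 0.0418
```

Run:
```python
from h import *
to([.453,.267,.2])
cv2.imwrite('pics/lift.png',capture('scene')['img'][100:300,180:460,::-1].repeat(2,0).repeat(2,1))
```

```text
pos [0.4879 0.0246 0.2214] jaw 65.5 w 0.0418 F [ 0.4  0.4 -0.8] t 6.075
shift [0.1324 0.206  0.0219]
```

View pics/lift.png

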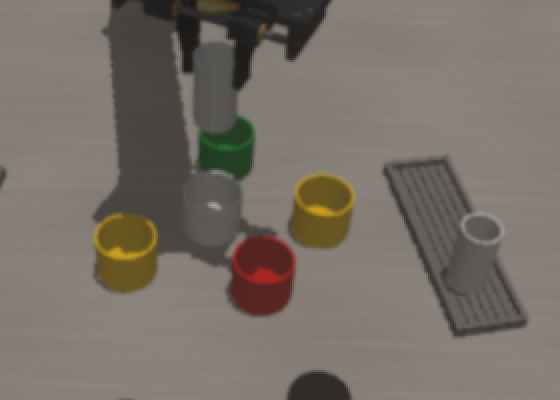

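The narrow cup hangs upright in the jaws at crop (214,88), and the wide cup still stands at (212,208). Next it goes to the narrow tray.

arm_command(
  series=[
    [[0.02,0.03,0.003],[0,0,0],0.036],
    [[0.045,0.07,0.008],[0,0,0],0.036],
    [[0.07,0.11,0.012],[0,0,0],0.036],
    [[0.095,0.15,0.016],[0,0,0],0.036],
    [[0.115,0.18,0.02],[0,0,0],0.036],
    [[0.128,0.2,0.022],[0,0,0],0.036],
    [[0.132,0.206,0.022],[0,0,0],0.036],
    [[0.132,0.206,0.05],[0,0,0],0.036],
    [[0.132,0.206,0.075],[0,0,0],0.036],
    [[0.132,0.206,0.1],[0,0,0],0.036],
    [[0.132,0.206,0.1],[0,0,0],0.036],
  ],
)

```text
clock: 7.5
position: [0.4512, 0.2646, 0.118]
orientation: [0.213, 0.977, -0.001, -0.001]
contact_force: [-0.1, 0.5, -0.1]
gripper_width: 0.0417
```

Run:
```python
from h import *
to([.453,.267,.079])
S=capture('scene')
cv2.imwrite('pics/pl.png',cv2.resize(S['img'][140:290,320:480,::-1],None,fx=3.5,fy=3.5,interpolation=cv2.INTER_CUBIC))
m=mask('scene','narrow_cup',proj(S,[.453,.267,.06])[0]);print(m.sum(),np.argwhere(m).mean(0))
```

```text
pos [0.4512 0.2646 0.118 ] jaw 65.4 w 0.0417 F [-0.1  0.5 -0.1] t 7.5
shift [-0.0007  0.003   0.039 ]
750 [175.04133333 401.812     ]
```

View pics/pl.png

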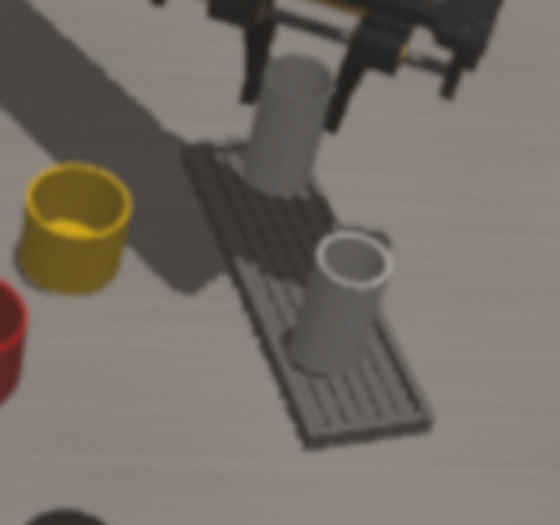

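The cup hangs over the free near half of the narrow tray, its base at crop (280,185). I'll lower it slowly.

arm_command(
  series=[
    [[0,0.003,0.012],[0,0,0],0.036],
    [[0,0.003,0.022],[0,0,0],0.036],
    [[0,0.003,0.03],[0,0,0],0.036],
    [[0,0.003,0.034],[0,0,0],0.036],
    [[0,0.003,0.036],[0,0,0],0.036],
    [[0,0.003,0.0375],[0,0,0],0.036],
    [[0,0.003,0.0375],[0,0,0],0.036],
  ],
)

```text
clock: 8.48
position: [0.4543, 0.269, 0.0832]
orientation: [0.213, 0.977, 0.001, 0.001]
contact_force: [-0.0, -0.2, -0.8]
gripper_width: 0.0419
```

arm_command(
  series=[
    [[0,0,0.0015],[0,0,0],0.036],
    [[0,0,0.003],[0,0,0],0.036],
    [[0,0,0.003],[0,0,0],0.036],
  ],
)

```text
clock: 8.85
position: [0.4542, 0.269, 0.0801]
orientation: [0.213, 0.977, 0.001, 0.001]
contact_force: [0.2, -0.3, -1.5]
gripper_width: 0.0421
```

arm_command(
  series=[
    [[0,0,0.001],[0,0,0],0.036],
    [[0,0,0.002],[0,0,0],0.036],
    [[0,0,0.002],[0,0,0],0.036],
  ],
)

```text
clock: 9.22
position: [0.4545, 0.2691, 0.0787]
orientation: [0.213, 0.977, 0.001, 0.001]
contact_force: [0.9, -0.6, 3.7]
gripper_width: 0.0419
```

Touching (3.7 N upward). Releasing.

arm_command(
  series=[
    [[0,0,0],[0,0,0],0.044],
    [[0,0,0],[0,0,0],0.05],
    [[0,0,0],[0,0,0],0.058],
    [[0,0,0],[0,0,0],0.065],
    [[0,0,0],[0,0,0],0.065],
    [[0,0,-0.02],[0,0,0],0.065],
    [[0,0,-0.05],[0,0,0],0.065],
    [[0,0,-0.09],[0,0,0],0.065],
    [[0,0,-0.12],[0,0,0],0.065],
    [[0,0,-0.12],[0,0,0],0.065],
  ],
)

```text
clock: 10.48
position: [0.4557, 0.2698, 0.2015]
orientation: [0.213, 0.977, 0.003, 0.003]
contact_force: [-0.3, 0.0, 0.5]
gripper_width: 0.0648
```

Run:
```python
from h import *
S=capture('scene');T=capture('top')
m=mask('scene','narrow_cup',proj(S,[.453,.268,.045])[0]);print('narrow',fit([(S,m)],(.453,.268),.021,.006,.084))
x=(.485,.025)
for n,c in(('scene',S),('top',T)):
    m=mask(n,'wide_cup',proj(c,[*x,.03])[0]);print('wide',n,fit([(c,m)],x,.031,0,.052),m.sum())
to([.485,.025,.18])
```

```text
narrow (array([0.4557, 0.2696]), 63)
wide scene (array([0.4881, 0.0265]), 97) 980
wide top (array([0.4884, 0.0249]), 100) 722
pos [0.4535 0.2684 0.1973] jaw 65.4 w 0.0649 F [0.5 0.2 0.3] t 10.725
shift [-0.1299 -0.2082  0.0172]
```

arm_command(
  series=[
    [[-0.04,-0.06,0.0],[0,0,0],0.087],
    [[-0.08,-0.12,0.0],[0,0,0],0.087],
    [[-0.115,-0.18,0.01],[0,0,0],0.087],
    [[-0.1325,-0.2065,0.017],[0,0,0],0.087],
    [[-0.1325,-0.2065,0.04],[0,0,0],0.087],
    [[-0.1325,-0.2065,0.07],[0,0,0],0.087],
    [[-0.1325,-0.2065,0.1],[0,0,0],0.087],
    [[-0.1325,-0.2065,0.11],[0,0,0],0.087],
    [[-0.1325,-0.2065,0.11],[0,0,0],0.087],
    [[-0.1325,-0.2065,0.11],[0,0,0],0.087],
  ],
)

```text
clock: 11.98
position: [0.4889, 0.0257, 0.0882]
orientation: [0.213, 0.977, 0.0, 0.001]
contact_force: [0.1, -0.4, -0.0]
gripper_width: 0.0872
```

Run:
```python
from h import *
to([.488,.0255,.038])
S=capture('scene')
cv2.imwrite('pics/w.png',cv2.resize(S['img'][130:250,210:370,::-1],None,fx=4,fy=4,interpolation=cv2.INTER_CUBIC))
```

```text
pos [0.4889 0.0257 0.0882] jaw 65.4 w 0.0872 F [ 0.1 -0.4 -0. ] t 11.975
shift [ 0.0008 -0.0006  0.0502]
```

View pics/w.png

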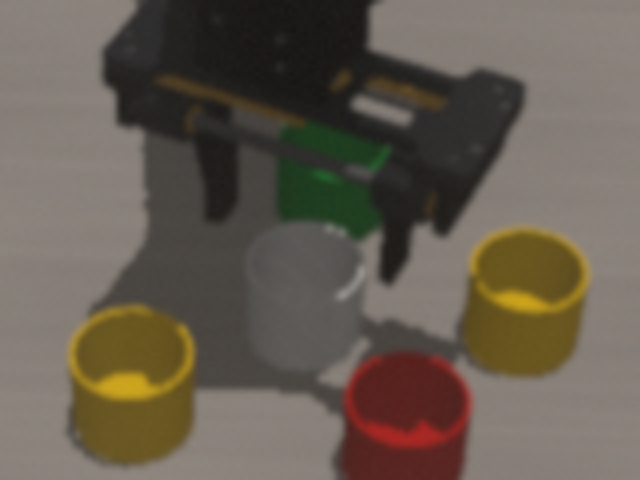

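The open jaws straddle the grey wide cup at crop (303,295), clear of the coloured ones. Going down to grip.

arm_command(
  series=[
    [[0.001,-0.0005,0.015],[0,0,0],0.087],
    [[0.001,-0.0005,0.03],[0,0,0],0.087],
    [[0.001,-0.0005,0.042],[0,0,0],0.087],
    [[0.001,-0.0005,0.049],[0,0,0],0.087],
    [[0.001,-0.0005,0.049],[0,0,0],0.08],
    [[0.001,-0.0005,0.049],[0,0,0],0.072],
    [[0.001,-0.0005,0.049],[0,0,0],0.066],
    [[0.001,-0.0005,0.049],[0,0,0],0.062],
    [[0.001,-0.0005,0.049],[0,0,0],0.056],
    [[0.001,-0.0005,0.049],[0,0,0],0.056],
    [[0.001,-0.0005,0.049],[0,0,0],0.056],
  ],
)

```text
clock: 13.4
position: [0.4882, 0.0257, 0.0396]
orientation: [0.213, 0.977, 0.001, 0.001]
contact_force: [-0.9, -0.2, 3.8]
gripper_width: 0.0624
```

arm_command(
  series=[
    [[0,0,-0.01],[0,0,0],0.056],
    [[0,0,-0.03],[0,0,0],0.056],
    [[0,0,-0.055],[0,0,0],0.056],
    [[0,0,-0.08],[0,0,0],0.056],
    [[0,0,-0.105],[0,0,0],0.056],
    [[0,0,-0.13],[0,0,0],0.056],
    [[0,0,-0.14],[0,0,0],0.056],
    [[0,0,-0.14],[0,0,0],0.056],
  ],
)

```text
clock: 14.4
position: [0.488, 0.0256, 0.1799]
orientation: [0.213, 0.977, 0.001, 0.002]
contact_force: [-0.7, -0.4, -1.6]
gripper_width: 0.0625
```

Run:
```python
from h import *
to([.482,-.2626,.18]);print(state()['joints'].round(2))
```

```text
pos [0.488  0.0256 0.1799] jaw 65.4 w 0.0625 F [-0.7 -0.4 -1.6] t 14.4
shift [-0.1144 -0.2646 -0.0004]
[-0.54  0.01  0.44  1.94 -0.    1.19  1.04]
```

arm_command(
  series=[
    [[-0.01,-0.025,0],[0,0,0],0.056],
    [[-0.028,-0.065,0],[0,0,0],0.056],
    [[-0.048,-0.11,0],[0,0,0],0.056],
    [[-0.068,-0.157,0],[0,0,0],0.056],
    [[-0.088,-0.203,0],[0,0,0],0.056],
    [[-0.103,-0.238,0],[0,0,0],0.056],
    [[-0.111,-0.257,0],[0,0,0],0.056],
    [[-0.1145,-0.2645,0],[0,0,0],0.056],
    [[-0.1145,-0.2645,0.03],[0,0,0],0.056],
    [[-0.1145,-0.2645,0.06],[0,0,0],0.056],
    [[-0.1145,-0.2645,0.085],[0,0,0],0.056],
    [[-0.1145,-0.2645,0.085],[0,0,0],0.056],
  ],
)

```text
clock: 15.9
position: [0.4808, -0.2605, 0.0921]
orientation: [0.212, 0.977, 0.001, -0.001]
contact_force: [0.6, 0.9, -1.9]
gripper_width: 0.0621
```

Run:
```python
from h import *
to([.482,-.2626,.0456])
S=capture('scene')
cv2.imwrite('pics/pw.png',cv2.resize(S['img'][140:290,60:220,::-1],None,fx=3.5,fy=3.5,interpolation=cv2.INTER_CUBIC))
```

```text
pos [ 0.4808 -0.2605  0.0921] jaw 65.5 w 0.0621 F [ 0.6  0.9 -1.9] t 15.9
shift [-0.0021 -0.0015  0.0465]
```

View pics/pw.png

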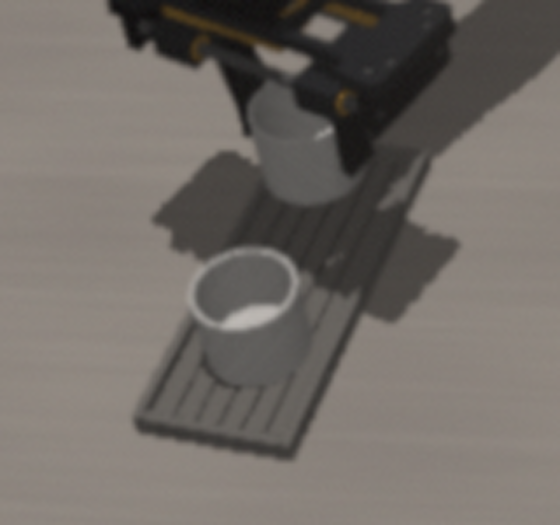

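The wide cup hangs over the free near half of the wide tray, base at crop (310,190), clear of the row cup at (247,315). I'll lower it.

arm_command(
  series=[
    [[-0.002,-0.0015,0.012],[0,0,0],0.056],
    [[-0.002,-0.0015,0.024],[0,0,0],0.056],
    [[-0.002,-0.0015,0.034],[0,0,0],0.056],
    [[-0.002,-0.0015,0.04],[0,0,0],0.056],
    [[-0.002,-0.0015,0.043],[0,0,0],0.056],
    [[-0.002,-0.0015,0.044],[0,0,0],0.056],
    [[-0.002,-0.0015,0.044],[0,0,0],0.056],
    [[-0.002,-0.0015,0.044],[0,0,0],0.056],
  ],
)

```text
clock: 16.95
position: [0.4833, -0.2635, 0.05]
orientation: [0.212, 0.977, 0.001, 0.001]
contact_force: [-0.1, -0.5, -0.6]
gripper_width: 0.0622
```

arm_command(
  series=[
    [[0,0,0.0015],[0,0,0],0.056],
    [[0,0,0.003],[0,0,0],0.056],
    [[0,0,0.004],[0,0,0],0.056],
    [[0,0,0.004],[0,0,0],0.056],
  ],
)

```text
clock: 17.45
position: [0.4833, -0.2635, 0.0458]
orientation: [0.212, 0.977, 0.001, 0.0]
contact_force: [-0.5, -0.1, -1.3]
gripper_width: 0.0623
```

arm_command(
  series=[
    [[0,0,0.001],[0,0,0],0.056],
    [[0,0,0.002],[0,0,0],0.056],
    [[0,0,0.002],[0,0,0],0.056],
  ],
)

```text
clock: 17.82
position: [0.4834, -0.2635, 0.0455]
orientation: [0.212, 0.977, 0.002, 0.0]
contact_force: [-4.8, 2.7, 12.9]
gripper_width: 0.0622
```

arm_command(
  series=[
    [[0,0,-0.0005],[0,0,0],0.056],
    [[0,0,-0.0005],[0,0,0],0.063],
    [[0,0,-0.0005],[0,0,0],0.068],
    [[0,0,-0.0005],[0,0,0],0.076],
    [[0,0,-0.0005],[0,0,0],0.084],
    [[0,0,-0.0005],[0,0,0],0.084],
    [[0,0,-0.0005],[0,0,0],0.084],
    [[0,0,-0.02],[0,0,0],0.084],
    [[0,0,-0.05],[0,0,0],0.084],
    [[0,0,-0.1],[0,0,0],0.084],
    [[0,0,-0.15],[0,0,0],0.084],
    [[0,0,-0.16],[0,0,0],0.084],
  ],
)

```text
clock: 19.32
position: [0.485, -0.2656, 0.2107]
orientation: [0.213, 0.977, 0.002, 0.004]
contact_force: [0.6, -0.1, -0.0]
gripper_width: 0.0839
```

Run:
```python
from h import *
S=shot('scene','end.png');T=capture('top')
for t,x,r,h in(('narrow_cup',(.4545,.269),.021,.084),('wide_cup',(.483,-.263),.031,.058),('narrow_row_cup',(.557,.2875),.021,.084),('wide_row_cup',(.58,-.28),.031,.058)):
  for n,c in(('scene',S),('top',T)):
    try:
        m=mask(n,t,proj(c,[*x,h/2])[0]);print(t,n,fit([(c,m)],x,r,.006,h),m.sum())
    except Exception as e: print(t,n,e)
to([.48,-.26,.2])
```

```text
narrow_cup scene (array([0.4564, 0.2709]), 96) 723
narrow_cup top list index out of range
wide_cup scene (array([ 0.4828, -0.2635]), 79) 987
wide_cup top (array([ 0.4805, -0.2607]), 533) 427
narrow_row_cup scene (array([0.5564, 0.2883]), 102) 808
narrow_row_cup top (array([0.557 , 0.2863]), 65) 549
wide_row_cup scene (array([ 0.58  , -0.2804]), 116) 1086
wide_row_cup top (array([ 0.5819, -0.2802]), 436) 534
pos [ 0.4827 -0.2639  0.2046] jaw 65.5 w 0.0839 F [0.7 0.6 0.2] t 19.825
shift [0.0041 0.0024 0.0047]
```

View pics/end.png

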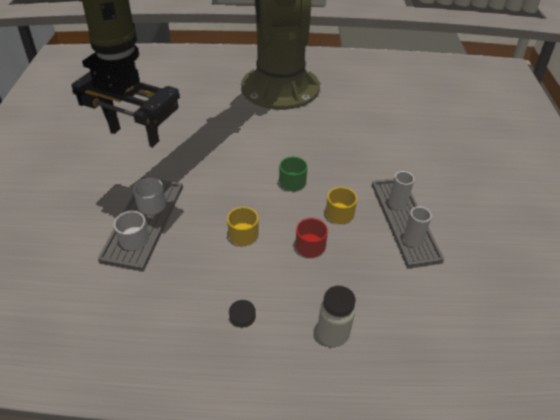

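The narrow cup stands in the left tray at (401,190) and the wide cup in the right tray at (150,197). The row cups and the coloured cups have not moved, and the gripper is clear.

```bash
python3 -c "
from workcell import *
print(job_done())"
```

```text
the job is handed in; nothing more can be done
None
```

The job is done and handed in at about 20 s of the 61 s allowed. I lifted the narrow cup out while the wide cup stayed standing. I then set the narrow cup in the near half of the narrow tray (left) and the wide cup in the near half of the wide tray (right). I lowered each slowly until it touched the tray floor before letting go.

**Final checks:**
- **Placed cups:** The scene camera shows both upright in their lanes, with the gripper well clear. The narrow cup is at about (0.456, 0.271) and the wide cup at about (0.483, -0.264).
- **Row cups:** Both are within about 2 mm of where they started, which is within measurement error. The coloured cups look unmoved in the picture.

**Checks that failed or were weak:** In the last top picture the network did not find the narrow cup at all. The top-view fits of both wide cups were poor, probably because the arm was partly in the way. The final positions of the two placed cups therefore rest on the scene camera alone.

**Contact forces:** The tool read 3.7 N when the narrow cup touched down. The wide cup's touchdown was firmer, about 13 N upward with about 5 N sideways, still well below the limits.

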